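# Gauge a blind flange hole and pick its bolt

### The arm

A 7-joint arm with a two-finger parallel gripper is mounted at the origin on the work surface. World frame = base frame: x ahead of the robot, y to its left, z up, the work surface at z = 0. Lengths are in m, angles in degrees, forces in N, time in s.
With the tool pointing down it reaches from about 0.35 to 0.9 m from the base axis. Payload 19.9 kg.
Tool frame: the origin (TCP) lies midway between the tips of the shut fingers; the grasp point (between the pads) lies 19 mm behind it (ctrl.grip_point_offset is the distance from the TCP to the grasp point, in m); z points along the fingers, x is the direction in which the jaws open and shut, and the axes are right-handed (so a half turn about z gives the same grasp; the last joint's range is limited). The gripper opens to 85 mm and grips with 20 to 120 N. Pads are 22 mm wide; open, the fingers measure 114 mm over their backs; the gripper's body (76 mm by 85 mm) begins 54 mm behind the grasp point. The pads swing forward as they close: fully open they stand 13 mm farther back than shut.
Start: joints at [-70.159, 23.915, -0.59, 92.452, 0.269, 63.638, -3.037], TCP at [0.236, 0.579, 0.231] pointing down, gripper open.
Joint ranges: [-161.28, 161.28], [-22.2, 115.67], [-73.04, 71.86], [3.21, 147.25], [-68.34, 248.33], [10.77, 114.83], [-161.83, 161.83]. Speed limits (degrees/s): [108.29, 108.29, 136.94, 136.94, 172.46, 172.46, 172.46].

### API

Orientations are given as [roll, pitch, yaw] about the fixed x, y, z axes, in that order (R = Rz(yaw) Ry(pitch) Rx(roll)).
In Python, from rig import ctrl gives the robot as it stands.
- The arm moves only by the shell command python3 -m creep 'ROWS' [FORCE]. ROWS is JSON, a list of rows, each a list of 5 numbers: the opening, from 0 (shut) to 1 (fully open), then the shift along the tool's x, y, z in m, then the turn about the tool's z in degrees. In form: [[jaw, dx, dy, dz, roll], ...]. A call has 1 to 8 rows; each row shifts and turns the commanded pose from where the row before left it, along the tool's axes as they then stand; what a row does not reach is not made up. A row lasts 1/10 s, in which the tool goes at most 50 mm and 8.59 degrees, less where a joint would pass 70% of its speed; a pose out of reach is approached as far as the arm can. A call with a gripper value outside its range is refused whole. The fingers move at their own pace and stop on an object; FORCE is the grip in N (left out, the last holds). Time passes only in rows, so rows that do not move let the fingers close. It gives the time, the measured TCP pose, the force and the opening at its end, in the units of the state.
- ctrl.get_obs(): the state, without advancing time (a new reading comes with each control period).
- ctrl.grab_frame(name): name is "side" or "top"; returns a dict with "image" (420x560x3 uint8, blue, green, red), "fx", "fy", "cx", "cy" (pixels), "k1" (the pictures are not rectified: a ray, as slopes to the right and down, at radius r is drawn at 1 + k1 r^2 times it, then the intrinsics apply), "position" and "orientation" of the camera in the world. Camera axes: x right, y down, z forward; pixel columns grow to the right and rows downward; lengths in m; the calibration is good to about 2 mm. A picture is of the moment at which its call begins. There is no depth.
- ctrl.job_done(): hands the job in, once; it reports no verdict.
The state is a dict: "t": time; "joint_pos": joint angles; "qvel": joint speeds; "effort": joint torques, N m; "tcp_pos": TCP position; "ee_rot": TCP orientation; "force": force on the tool from outside, world axes, zero at the start; "torque": the same for the moment, N m; "opening": opening from 0.0 (shut) to 1.0 (fully open).
Only numpy, scipy, OpenCV 4.12 (cv2) and the standard library are available. Lean on these libraries where they do the work, as an engineer would, in place of code of your own. Each camera call takes 0.05 s, during which the arm holds its last target. There are 200 camera calls.

### The job

Find out which bolt the blind hole in the stainless flange takes: push the depth rod down until it bottoms in the hole and read which of its three grooves has come level with the flange's outer face (lowest groove: short bolt, middle: medium, top: long). Then take that bolt from the shelf and stand it on its head in the middle of the flange's raised face, ready for fitting. Leave the rod down as it reads, the other two bolts standing where they are, and the tools and nuts around undisturbed.

Things in the scene. Friction and masses are not known exactly. Their poses are not given: they have to be found in the camera images.
- flange: Thick round stainless blank flange, 165 dia x 90 mm high, fixed, at any yaw. Origin: centre of its underside, on the work surface. Four holes lie 62.5 mm from its axis: on its own +x side the blind hole with the depth rod, on +y and -y a fixed guide stud (18 dia, standing 70 mm above the outer face), on -x a flush plug.
- raised_face (a point): Centre of the flange's raised face: a flat disc, 92 dia, in the middle of its top, 3 mm above the flat outer face and 93 mm above the work surface.
- hole_mouth (a point): Centre of the blind hole's mouth, level with the flange's outer face (90 mm above the work surface). The hole's bottom cannot be seen: it lies 30, 50 or 70 mm below this point, so a bottomed rod has its lowest, middle or top groove level with the face and the top of its knob 95, 75 or 55 mm above this point.
- depth_rod: Steel depth rod, upright in the blind hole, sliding only up and down: shaft 14 dia with a flat knob on top, 36 dia x 14 mm. Origin: centre of the knob's top; the lower end is 125 mm below. Dark grooves 30, 50 and 70 mm from the lower end. Starts 8 to 22 mm into the hole; a snug sleeve holds it where it is left; sliding it down takes about 6 N, more if pushed fast; once bottomed it goes no deeper.
- bolt_shelf: Low walnut shelf on which the three bolts stand, fixed: 160 (own x) x 250 mm (own y), its top 45 mm above its origin, which is the centre of its underside on the work surface. A 16 mm high, 10 mm thick lip runs along its +x edge. The bolts stand in a row along its y axis, 70 mm apart and 13 to 37 mm to the +x side of its middle, in any order; a nut lies in front of them on the shelf (-x side).
- bolt_short: The short steel hex flange bolt, M20, loose, standing on its head on the shelf: hex head 30 mm across flats x 16 mm below, washer flange 41 dia x 4 mm above it, then a threaded shank 20 dia x 75 mm; 95 mm tall in all, 0.2 to 0.5 kg. Origin: centre of the flat end of the head, on which it stands; z runs up along the shank.
- bolt_medium: The medium steel hex flange bolt, M20, loose, standing on its head on the shelf: hex head 30 mm across flats x 16 mm below, washer flange 41 dia x 4 mm above it, then a threaded shank 20 dia x 95 mm; 115 mm tall in all, 0.2 to 0.5 kg. Origin: centre of the flat end of the head, on which it stands; z runs up along the shank.
- bolt_long: The long steel hex flange bolt, M20, loose, standing on its head on the shelf: hex head 30 mm across flats x 16 mm below, washer flange 41 dia x 4 mm above it, then a threaded shank 20 dia x 115 mm; 135 mm tall in all, 0.2 to 0.5 kg. Origin: centre of the flat end of the head, on which it stands; z runs up along the shank.
- spacer_block: Bystander: teal anodized block 60 x 45 x 75 mm high, loose. Origin: centre of its underside.
- ratchet: Bystander: chrome ratchet lying flat, 236 mm long along its own x, 42 wide, 26 high, loose. Origin: on the work surface under the middle of its length.
- nut_1: Bystander: large steel hex nut lying flat, 55 across flats x 29 mm high, loose, on the bolt shelf in front of the bolts. Origin: centre of its underside.
- nut_2: Bystander: large steel hex nut lying flat, 55 across flats x 29 mm high, loose, on the work surface. Origin: centre of its underside.
Things that resemble listed ones, but are neither listed nor needed, are in the scene too. What is shaped like the bolt_medium but orange or purple is not meant. Leave any purple look-alike of the bolt_short alone.

How it is judged:
By the outcome, as a careful person would: the job done as asked, in the order asked, and still so for the second after the job is handed in, with the robot touching nothing.
It also fails if it takes over 53 s, if anything falls off the work surface, if the arm or the gripper's body presses on something with over 40 N, if the wrist force passes 120 N, or if a joint passes its speed limit or range.

## Working session

There is one attempt and no reset: what is moved stays moved. The work goes in short steps, Python scripts to look and compute and a shell command to move; the robot and the scene stay as the last step left them, time stands still between calls to the robot, and variables do not carry over. Pictures are saved under pics/ and viewed, about 8 in all and at most 12, crops included, and the job is handed in when it is done.

```bash
mkdir -p pics; ls
cat > h.py <<'E'
import numpy as np, cv2, pickle
from rig import ctrl
from scipy.spatial.transform import Rotation as R
def snap(n,tag):
    f=ctrl.grab_frame(n); cv2.imwrite(f'pics/{tag}.png',f['image']); pickle.dump(f,open(f'pics/{tag}.pkl','wb')); return f
def load(tag): return pickle.load(open(f'pics/{tag}.pkl','rb'))
def rot(f):
    o=np.array(f['orientation'],float)
    return o if o.shape==(3,3) else R.from_euler('xyz',o,degrees=True).as_matrix()
def K(f): return np.array([[f['fx'],0,f['cx']],[0,f['fy'],f['cy']],[0,0,1.]]),np.array([f['k1'],0,0,0,0.])
def ray(f,u,v):
    k,d0=K(f); x=np.array([(u-f['cx'])/f['fx'],(v-f['cy'])/f['fy']]); y=x.copy()
    for _ in range(30): y=x/(1+f['k1']*(y@y))
    d=rot(f)@np.array([y[0],y[1],1]); return np.array(f['position']),d/np.linalg.norm(d)
def atz(f,u,v,z):
    p,d=ray(f,u,v); return p+d*(z-p[2])/d[2]
def tri(*a):
    A=np.zeros((3,3));b=np.zeros(3);rs=[ray(*q) for q in a]
    for p,d in rs: M=np.eye(3)-np.outer(d,d);A+=M;b+=M@p
    x=np.linalg.solve(A,b); return x,[np.linalg.norm(np.cross(x-p,d)) for p,d in rs]
def proj(f,P):
    c=rot(f).T@(np.array(P,float)-f['position']); x=c[:2]/c[2]; x=x*(1+f['k1']*(x@x))
    return np.array([f['fx']*x[0]+f['cx'],f['fy']*x[1]+f['cy']])
E
python3 - <<'E'
from h import *
o=ctrl.get_obs(); print(o)
for n in('side','top'):
    f=snap(n,n+'0'); print(n,{k:v for k,v in f.items() if k!='image'})
E
```

```text
pics
{'t': 0.0, 'joint_pos': array([-70.15744874,  23.94831119,  -0.59259778,  92.48289056,
         0.26952116,  63.63803758,  -3.03724684]), 'qvel': array([ 0.01502468, -0.01239309,  0.02286161,  0.09341563, -0.02302524,
        0.06722056, -0.00871183]), 'effort': array([ 4.28181093e-04, -8.64444637e+01,  6.79281559e-01, -4.34906173e+01,
        1.90895103e-02,  7.54573586e-03, -8.19668855e-06]), 'tcp_pos': array([0.23622089, 0.57828934, 0.23067644]), 'ee_rot': array([1.79995594e+02, 6.77132007e-02, 6.77817491e+01]), 'force': array([ 0.07977145, -1.08419354, -0.09178531]), 'torque': array([0.01135907, 0.02593311, 0.00455748]), 'opening': 0.9977561427823909}
side {'fx': 441.75131812090905, 'fy': 441.75131812090905, 'cx': 278.2399063966994, 'cy': 209.1843948118583, 'k1': -0.12418435420581704, 'position': array([ 0.15310396, -0.69124962,  0.77681645]), 'orientation': array([-128.30898974,   -0.37260778,  -32.13090212])}
top {'fx': 480.39305293115245, 'fy': 480.39305293115245, 'cx': 277.79142508496693, 'cy': 204.17931219546787, 'k1': 0.044619339095627, 'position': array([ 0.32725876, -0.02761867,  1.41823353]), 'orientation': array([-1.68869510e+02,  4.40495894e-02, -9.11968752e+01])}
```

View pics/side0.png

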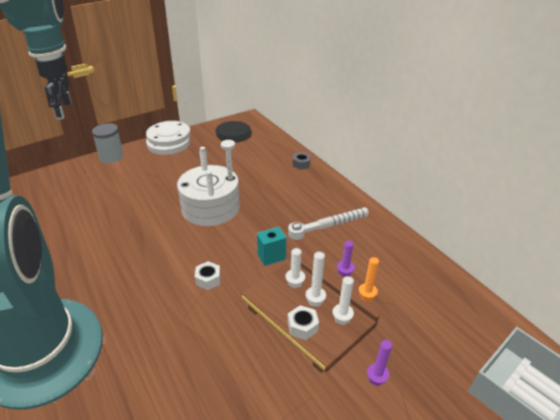

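View pics/top0.png

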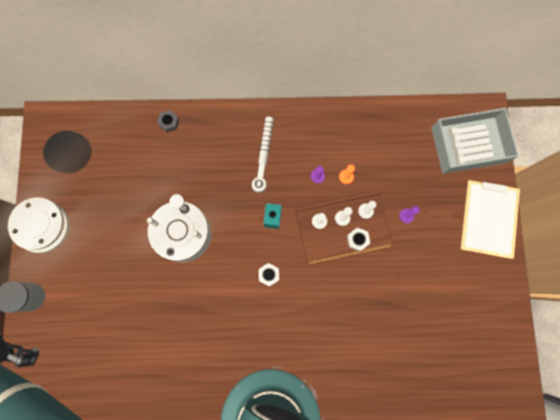

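The side view shows the flange with studs and rod at (209,195), knob about (228,146). The steel bolts stand on the shelf at (296,265), (318,278) and (345,300). The purple and orange look-alikes are off the shelf. The flange without studs at (168,137) is a decoy. Next is an enlarged composite.

Run:
```python
from h import *
s=load('side0')['image'];t=load('top0')['image']
def c(im,x,y,w=100,h=75): return cv2.resize(im[y:y+h,x:x+w],(400,300),interpolation=cv2.INTER_CUBIC)
o=np.vstack([np.hstack([c(s,160,135,120,90),c(t,130,185)]),np.hstack([c(s,262,240,120,90),c(t,295,185)])])
cv2.imwrite('pics/comp.png',o)
```

```text
(no output)
```

View pics/comp.png

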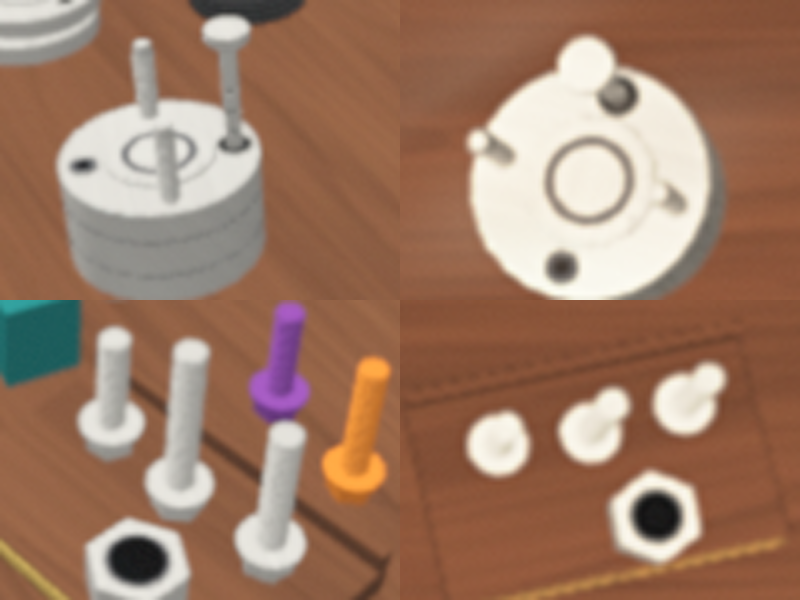

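Composite: the rod's knob is at the top of the hole on the far side, and the three steel bolts in order are short, long, medium. Triangulating now.

Run:
```python
from h import *
s=load('side0');t=load('top0')
for n,a,b in [('knob',(228.1,142.8),(176.5,201)),('mouth',(230.5,178.2),(184.25,208.75)),('rf',(207.7,180.6),(177.25,230)),('plug',(184.9,184.8),(170.5,251.5)),
 ('boltA',(296.5,251.4),(322,215)),('boltB',(319,255),(348.5,211)),('boltC',(348.4,279.9),(372.25,204.75)),
 ('flA',(295,366.5*0+240+120/3.333),(295+98/4,185+143/4)),('flB',(262+180/3.333,240+180/3.333),(295+190/4,185+133/4)),('flC',(262+271/3.333,240+238/3.333),(295+285/4,185+104/4)),
 ('studL',(160+142/3.333,135+43/3.333),(130+80/4,185+142/4)),('studR',(160+164/3.333,135+130/3.333),(130+260/4,185+196/4)),
 ('tealtop',(272,236),(272.5,213.5)),('ratchhead',(296,230),(259,184)),('nut2',(207,270),(268.5,274)),('nut1',(303,316),(359,238.5))]:
    x,e=tri((s,*a),(t,*b)); print(n,x.round(4),np.round(e,4))
```

```text
knob [0.581  0.2294 0.2008] [0.0004 0.0004]
mouth [0.5816 0.2312 0.0879] [0.0002 0.0002]
rf [0.5211 0.2489 0.0915] [0.0001 0.0001]
plug [0.4616 0.2669 0.0889] [0.0003 0.0003]
boltA [ 0.545  -0.1499  0.1387] [0.0018 0.0018]
boltB [ 0.5487 -0.2163  0.1806] [0.0001 0.0001]
boltC [ 0.5687 -0.2838  0.1604] [0.001 0.001]
flA [ 0.5424 -0.1498  0.0651] [0.0004 0.0004]
flB [ 0.5495 -0.2161  0.0657] [0.001 0.001]
flC [ 0.5685 -0.2844  0.0676] [0.0007 0.0007]
studL [0.5385 0.3066 0.1602] [0.0007 0.0007]
studR [0.5017 0.1884 0.154 ] [0.0017 0.0017]
tealtop [ 0.5653 -0.0163  0.0702] [0.0004 0.0004]
ratchhead [0.6648 0.0235 0.0147] [0.0016 0.0016]
nut2 [ 0.3969 -0.0013  0.0316] [0.0004 0.0004]
nut1 [ 0.4883 -0.2573  0.0785] [0.0001 0.0001]
```

Measured heights fit the text: mouth 0.088, face 0.0915, bolt tops 0.139/0.181/0.160, so A is short, B long and C medium. I'll shut the jaws, turn to yaw 10 and move over the rod.

```bash
cat >> h.py <<'E'
def togo(P,yaw=None):
    o=ctrl.get_obs(); Rm=R.from_euler('xyz',o['ee_rot'],degrees=True)
    d=Rm.inv().apply(np.array(P)-o['tcp_pos'])
    print('t',round(o['t'],2),'tcp',o['tcp_pos'].round(4),'rpy',o['ee_rot'].round(2),'F',o['force'].round(1),'op',round(o['opening'],3),'| tool d mm',(d*1000).round(1), 'turn',None if yaw is None else round(o['ee_rot'][2]-yaw,1))
E
python3 -m creep '[[0,0,0,0,8.25],[0,0,0,0,8.25],[0,0,0,0,8.25],[0,0,0,0,8.25],[0,0,0,0,8.25],[0,0,0,0,8.25],[0,0,0,0,8.25],[0,0,0,0,0]]' 60
python3 -c "
from h import *
togo([.581,.2303,.225],10)"
```

```text
t: 0.9
tcp_pos: [0.2361, 0.5784, 0.2309]
ee_rot: [180.0, 0.0, 9.9]
force: [0.2, 0.4, 0.0]
opening: 0.003
t 0.9 tcp [0.2361 0.5784 0.2309] rpy [1.7995e+02 1.0000e-02 9.8800e+00] F [0.2 0.4 0. ] op 0.003 | tool d mm [280.  402.2   6.2] turn -0.1
```

```bash
python3 -m creep '[[0,0.022,0.032,0,0],[0,0.022,0.032,0,0],[0,0.022,0.032,0,0],[0,0.022,0.032,0,0],[0,0.022,0.032,0,0],[0,0.022,0.032,0,0],[0,0.022,0.032,0,0],[0,0.022,0.032,0,0]]'
python3 -c "
from h import *
togo([.581,.2303,.225],10)"
```

```text
t: 1.7
tcp_pos: [0.4551, 0.3558, 0.2312]
ee_rot: [180.0, 0.0, 10.3]
force: [-0.4, 0.6, 0.2]
opening: 0.001
t 1.7 tcp [0.4551 0.3558 0.2312] rpy [1.7999e+02 1.0000e-02 1.0330e+01] F [-0.4  0.6  0.2] op 0.001 | tool d mm [101.3 146.1   6.2] turn 0.3
```

```bash
python3 -m creep '[[0,0.021,0.029,0,0],[0,0.021,0.029,0,0],[0,0.021,0.029,0,0],[0,0.021,0.029,0,0],[0,0.018,0.029,0,0],[0,0,0,0.005,0],[0,0,0,0,0]]'
python3 -c "
from h import *
togo([.581,.2303,.205],10)"
```

```text
t: 2.4
tcp_pos: [0.5798, 0.2314, 0.2254]
ee_rot: [180.0, 0.1, 10.2]
force: [0.1, 0.6, 0.5]
opening: -0.003
t 2.4 tcp [0.5798 0.2314 0.2254] rpy [1.7997e+02 8.0000e-02 1.0170e+01] F [0.1 0.6 0.5] op -0.003 | tool d mm [ 1.   1.3 20.4] turn 0.2
```

```bash
python3 -m creep '[[0,0.001,0.001,0.01,0],[0,0,0,0.01,0],[0,0,0,0.004,0],[0,0,0,0.004,0],[0,0,0,0.004,0],[0,0,0,0.003,0],[0,0,0,0.003,0],[0,0,0,0,0]]'
```

```text
t: 3.2
tcp_pos: [0.5811, 0.2313, 0.188]
ee_rot: [180.0, -0.0, 10.0]
force: [0.1, -0.1, 0.3]
opening: -0.001
```

Force is zero at 0.188, where the knob should already have been pushed. Checking with a picture.

Run:
```python
from h import *
s=snap('side','side1')['image'];t=snap('top','top1')['image']
def c(im,x,y,w=100,h=75): return cv2.resize(im[y:y+h,x:x+w],(400,300),interpolation=cv2.INTER_CUBIC)
cv2.imwrite('pics/comp1.png',np.hstack([c(s,160,115,120,90),c(t,130,185)]))
```

```text
(no output)
```

View pics/comp1.png

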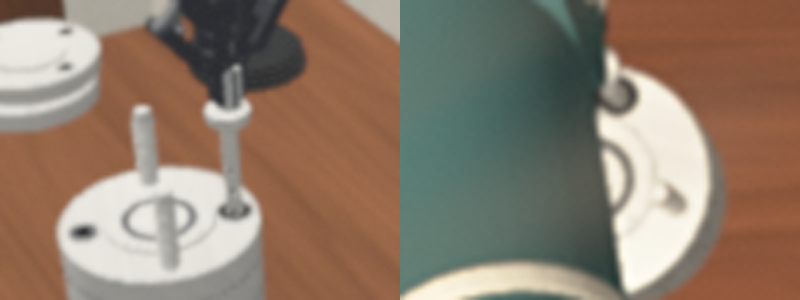

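The side picture shows the fingertips seated on the knob, around crop pixel (230,105), and the knob lower than before. The push is working, so I'll continue gently.

```bash
python3 -m creep '[[0,0,0,0.003,0],[0,0,0,0.003,0],[0,0,0,0.003,0]]'; python3 -m creep '[[0,0,0,0.003,0],[0,0,0,0.003,0],[0,0,0,0.003,0]]'
```

```text
t: 3.6
tcp_pos: [0.5814, 0.2311, 0.1792]
ee_rot: [180.0, -0.0, 10.0]
force: [0.6, -1.9, 4.1]
opening: 0.001
t: 3.9
tcp_pos: [0.5814, 0.2311, 0.1701]
ee_rot: [180.0, -0.0, 10.0]
force: [3.2, -2.6, 3.8]
opening: 0.0
```

```bash
python3 -m creep '[[0,0,0,0.003,0],[0,0,0,0.003,0]]'; python3 -m creep '[[0,0,0,0.002,0],[0,0,0,0.002,0]]';  python3 -m creep '[[0,0,0,0.002,0]]'
```

```text
t: 4.1
tcp_pos: [0.5814, 0.2312, 0.1643]
ee_rot: [180.0, -0.0, 10.0]
force: [-3.2, -5.7, 27.1]
opening: 0.001
t: 4.3
tcp_pos: [0.5817, 0.2313, 0.1627]
ee_rot: [-180.0, -0.1, 10.0]
force: [-17.4, -9.2, 56.9]
opening: -0.001
t: 4.4
tcp_pos: [0.5818, 0.2313, 0.1619]
ee_rot: [-179.9, -0.1, 10.0]
force: [-24.5, -12.3, 74.0]
opening: 0.003
```

Force climbs steeply at z ≈ 0.164, so the rod has bottomed with the knob about 75 mm above the mouth: medium. Retracting and checking by picture.

```bash
python3 -m creep '[[0,0,0,-0.006,0],[0,0,0,-0.02,0],[0,0,0,-0.04,0],[0,0,0,-0.04,0],[0,0,0.03,-0.02,0],[0.6,0,0.04,0,0],[0.6,0,0.04,0,0],[0.6,0,0.04,0,0]]'
python3 - <<'E'
from h import *
s=snap('side','side2')['image'];t=snap('top','top2')['image']
def c(im,x,y,w=100,h=75,s=4): return cv2.resize(im[y:y+h,x:x+w],(w*s,h*s),interpolation=cv2.INTER_CUBIC)
cv2.imwrite('pics/comp2.png',np.hstack([cv2.resize(s[135:225,160:280],(400,300),interpolation=cv2.INTER_CUBIC),c(t,130,185)]))
f=load('side2')
for z in(.145,.165,.185):print(z,proj(f,[.5813,.2305,z]))
togo([.5686,-.2841,.28],10)
E
```

```text
t: 5.2
tcp_pos: [0.6068, 0.0828, 0.2838]
ee_rot: [-180.0, 0.1, 10.1]
force: [0.8, 0.5, -0.1]
opening: 0.505
0.145 [229.1712381  160.78286654]
0.165 [228.72278483 154.38743299]
0.185 [228.26791707 147.86441457]
t 5.3 tcp [0.6074 0.0779 0.284 ] rpy [1.7991e+02 5.0000e-02 9.6500e+00] F [0.8 0.4 0.9] op 0.599 | tool d mm [-98.9 350.4   4.7] turn -0.4
```

View pics/comp2.png

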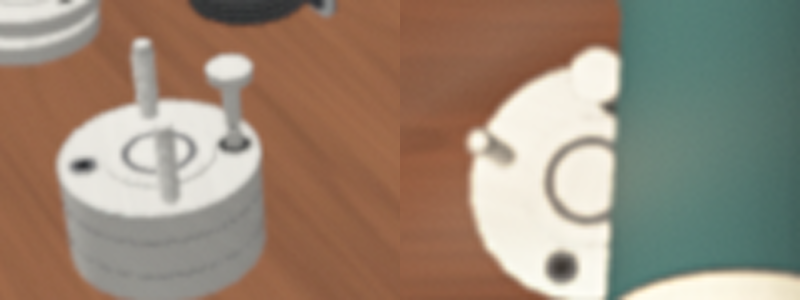

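The knob is at (228.8,154.3), which matches z = 0.165 (predicted 154.4), so the medium bolt is right. Candidates shaped like it are steel C (348,280), the orange one (372,263) and the purples (346,245) and (381,350). Steel C stands on the shelf with its top at 0.160, so it fits, and the crop already showed it.

```bash
python3 -m creep '[[0.7,-0.0124,0.0438,0,0],[0.7,-0.0124,0.0438,0,0],[0.7,-0.0124,0.0438,0,0],[0.7,-0.0124,0.0438,0,0],[0.7,-0.0124,0.0438,0,0],[0.7,-0.0124,0.0438,0,0],[0.7,-0.0124,0.0438,0,0],[0.7,-0.0122,0.0434,0,0]]'; python3 -m creep '[[0.7,0,0,0,0],[0.7,0,0,0,0]]'
python3 - <<'E'
from h import *
togo([.5686,-.2841,.18],10)
f=snap('side','side3')
cv2.imwrite('pics/comp3.png',cv2.resize(f['image'][150:360,220:420],(600,630))[:600])
E
```

```text
t: 6.1
tcp_pos: [0.5704, -0.2789, 0.2837]
ee_rot: [-179.9, 0.0, 10.1]
force: [0.9, -0.9, -0.7]
opening: 0.701
t: 6.3
tcp_pos: [0.5704, -0.2784, 0.2835]
ee_rot: [-179.9, 0.1, 10.0]
force: [0.7, 1.3, 0.3]
opening: 0.702
t 6.3 tcp [ 0.5704 -0.2784  0.2835] rpy [-1.7995e+02  6.0000e-02  9.9500e+00] F [0.7 1.3 0.3] op 0.702 | tool d mm [ -2.6   5.4 103.5] turn -0.0
```

View pics/comp3.png

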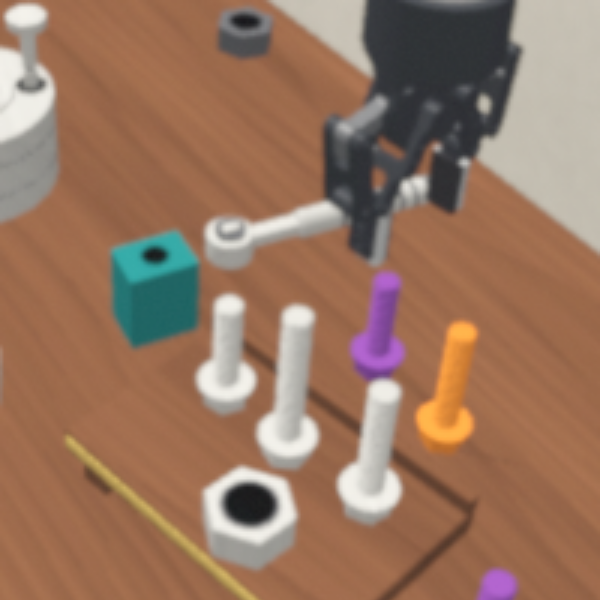

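The picture shows the medium bolt at crop (383,390), the jaws above it, and the look-alikes clear of the fingers. Descending.

```bash
python3 -m creep '[[0.7,-0.0026,0.0054,0.03,0],[0.7,0,0,0.03,0],[0.7,0,0,0.03,0],[0.7,0,0,0.02,0],[0.7,0,0,0.02,0],[0.7,0,0,0.02,0],[0.7,0,0,0.015,0],[0.7,0,0,0.012,0]]'; python3 -m creep '[[0.7,0,0,0,0]]'
python3 -c "
from h import *
togo([.5686,-.2841,.105],10)
s=snap('side','side4')['image']
cv2.imwrite('pics/comp4.png',cv2.resize(s[220:340,280:400],(600,600),interpolation=cv2.INTER_CUBIC))"
```

```text
t: 7.15
tcp_pos: [0.5694, -0.2827, 0.1063]
ee_rot: [-180.0, 0.0, 10.1]
force: [0.3, -0.4, -0.2]
opening: 0.698
t: 7.25
tcp_pos: [0.5688, -0.283, 0.1059]
ee_rot: [-179.9, 0.1, 10.1]
force: [-0.1, -0.5, -0.6]
opening: 0.698
t 7.25 tcp [ 0.5688 -0.283   0.1059] rpy [-1.7993e+02  1.0000e-01  1.0080e+01] F [-0.1 -0.5 -0.6] op 0.698 | tool d mm [-0.3  1.1  0.9] turn 0.1
```

View pics/comp4.png

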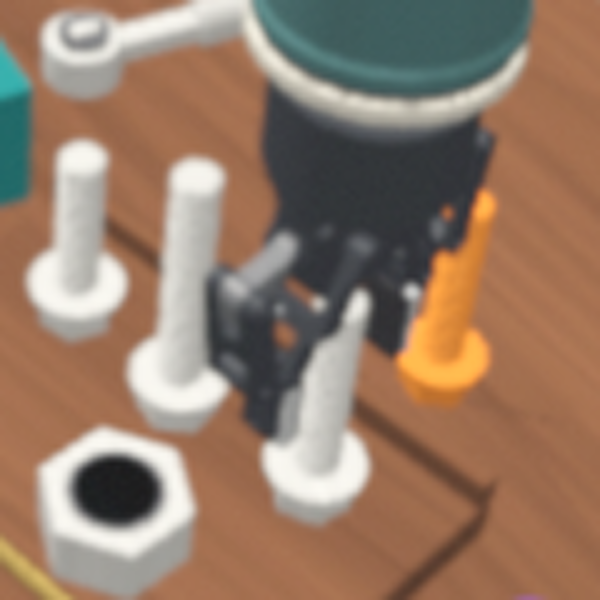

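The shank at crop (330,400) stands between the jaws, and the neighbouring bolts are clear. Closing.

```bash
python3 -m creep '[[0,0,0.001,0,0],[0,0,0,0,0],[0,0,0,0,0],[0,0,0,0,0],[0,0,0,0,0],[0,0,0,0,0]]' 80; python3 -m creep '[[0,0,0,-0.005,0],[0,0,0,-0.01,0],[0,0,0,-0.02,0],[0,0,0,-0.02,0],[0,0,0,-0.02,0],[0,0,0,-0.02,0],[0,0,0,-0.02,0]]'; python3 -m creep '[[0,0,0,-0.02,0],[0,0,0,-0.02,0],[0,0,0,-0.02,0],[0,0,0,0,0]]'; python3 -c "
from h import *
togo([.5211,.2489,.280],28)"
```

```text
t: 7.9
tcp_pos: [0.5698, -0.2853, 0.1082]
ee_rot: [180.0, -0.1, 10.0]
force: [0.6, 0.6, 6.3]
opening: 0.214
t: 8.6
tcp_pos: [0.569, -0.2851, 0.2239]
ee_rot: [180.0, -0.0, 10.0]
force: [-0.3, 0.2, -3.4]
opening: 0.211
t: 9.0
tcp_pos: [0.5699, -0.2857, 0.2854]
ee_rot: [179.9, -0.2, 10.0]
force: [-0.4, -0.1, -3.4]
opening: 0.216
t 9.0 tcp [ 0.5699 -0.2857  0.2854] rpy [179.88  -0.2   10.02] F [-0.4 -0.1 -3.4] op 0.216 | tool d mm [  45.  -534.9    4.5] turn -18.0
```

Held: opening 0.21 and 3.4 N of weight. Carrying it to the flange.

```bash
python3 -m creep '[[0,0.001,-0.015,0,0],[0,0.003,-0.03,0,0],[0,0.003,-0.037,0,0],[0,0.003,-0.037,0,0],[0,0.003,-0.037,0,0],[0,0.003,-0.037,0,0],[0,0.003,-0.037,0,0],[0,0.003,-0.037,0,0]]'; python3 -m creep '[[0,0.003,-0.037,0,0],[0,0.003,-0.037,0,0],[0,0.003,-0.037,0,0],[0,0.003,-0.037,0,0],[0,0.003,-0.037,0,0],[0,0.003,-0.037,0,0],[0,0.003,-0.03,0,0],[0,0.001,-0.015,0,0]]';python3 -m creep '[[0,0,0,0,0],[0,0,0,0,0]]'; python3 -c "
from h import *
togo([.521,.2487,.280],10)
f=snap('side','side5');snap('top','top5')
"
```

```text
t: 9.8
tcp_pos: [0.5432, -0.0161, 0.2814]
ee_rot: [-180.0, 0.1, 10.1]
force: [0.3, 0.6, -2.6]
opening: 0.214
t: 10.6
tcp_pos: [0.5178, 0.2517, 0.2811]
ee_rot: [-180.0, 0.1, 10.2]
force: [-0.4, -0.4, -2.7]
opening: 0.211
t: 10.8
tcp_pos: [0.5193, 0.2477, 0.2817]
ee_rot: [179.9, 0.0, 10.0]
force: [0.1, 0.4, -2.3]
opening: 0.216
t 10.8 tcp [0.5193 0.2477 0.2817] rpy [1.7995e+02 5.0000e-02 1.0020e+01] F [ 0.1  0.4 -2.3] op 0.216 | tool d mm [ 1.9 -0.7  1.7] turn 0.0
```

```bash
python3 -m creep '[[0,0.002,0,0.02,0],[0,0,0,0.025,0],[0,0,0,0.025,0],[0,0,0,0.02,0],[0,0,0,0.015,0],[0,0,0,0.005,0],[0,0,0,0,0],[0,0,0,0,0]]'; python3 -c "
from h import *
togo([.521,.2487,.155],10)
s=snap('side','side6')
cv2.imwrite('pics/comp6.png',cv2.resize(s['image'][115:235,150:290],(700,600),interpolation=cv2.INTER_CUBIC))
o=ctrl.get_obs()['tcp_pos'];
for dz in(.062,.042): p=proj(s,o-[0,0,dz]); print((p-[150,115])*5)
p=proj(s,[.521,.2487,.093]); print('face',(p-[150,115])*5)"
```

```text
t: 11.7
tcp_pos: [0.522, 0.2489, 0.1732]
ee_rot: [-180.0, -0.1, 10.0]
force: [-0.3, -0.4, -2.5]
opening: 0.216
t 11.7 tcp [0.522  0.2489 0.1732] rpy [-1.7998e+02 -6.0000e-02  1.0020e+01] F [-0.3 -0.4 -2.5] op 0.216 | tool d mm [-1.  -0.  18.2] turn 0.0
[286.5358492  297.41641068]
[283.17797866 266.36097773]
face [287.99902165 325.9839348 ]
```

View pics/comp6.png

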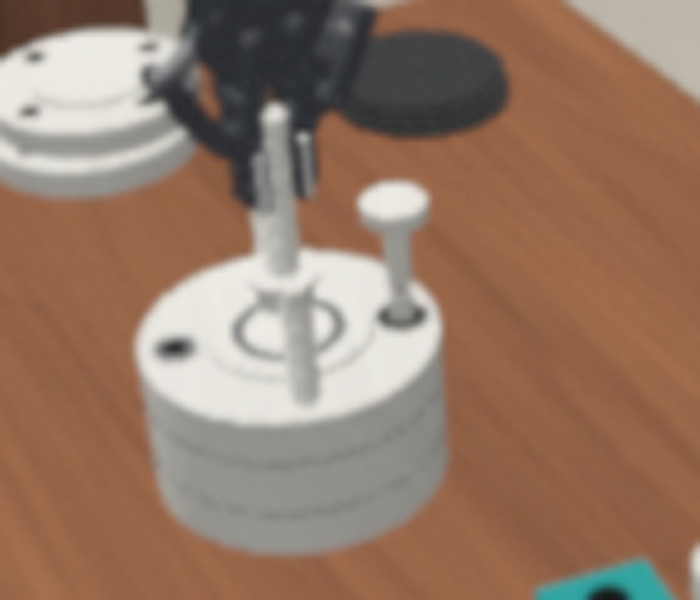

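The bolt hangs upright over the ring, with its washer near crop (284,280) as predicted. Lowering until contact.

```bash
python3 -m creep '[[0,-0.001,0,0.005,0],[0,0,0,0.005,0],[0,0,0,0.003,0],[0,0,0,0.001,0],[0,0,0,0,0]]'; python3 -m creep '[[0,0,0,0.001,0],[0,0,0,0.001,0],[0,0,0,0,0]]'; python3 -m creep '[[0,0,0,0.001,0],[0,0,0,0,0]]'
```

```text
t: 12.25
tcp_pos: [0.5205, 0.2485, 0.1581]
ee_rot: [180.0, 0.0, 10.0]
force: [-0.5, 0.8, -3.2]
opening: 0.214
t: 12.55
tcp_pos: [0.5206, 0.2487, 0.1563]
ee_rot: [180.0, -0.0, 10.0]
force: [-0.1, -0.4, -3.8]
opening: 0.214
t: 12.75
tcp_pos: [0.5209, 0.2488, 0.1562]
ee_rot: [-180.0, -0.0, 10.0]
force: [-3.1, -1.6, 10.6]
opening: 0.212
```

Contact (10.6 N). Releasing and retreating upward.

```bash
python3 -m creep '[[0.3,0,0,0,0],[0.4,0,0,0,0],[0.5,0,0,0,0],[0.5,0,0,0,0]]'; python3 -m creep '[[0.5,0,0,-0.01,0],[0.5,0,0,-0.02,0],[0.5,0,0,-0.03,0],[0.5,0,0,-0.04,0],[0.5,0,0,-0.04,0],[0.5,0,-0.02,-0.02,0],[0.5,0,-0.04,0,0],[0.5,0,-0.04,0,0]]';  python3 -m creep '[[0.5,-0.02,-0.04,0,0],[0.5,-0.02,-0.04,0,0],[0.5,-0.02,-0.04,0,0],[0.5,-0.02,-0.04,0,0],[0.5,-0.02,-0.03,0,0],[0.5,0,0,0,0],[0.5,0,0,0,0]]'
python3 - <<'E'
from h import *
s=snap('side','side7')['image'];t=snap('top','top7')['image']
def c(im,x,y,w,h,W=400): return cv2.resize(im[y:y+h,x:x+w],(W,300),interpolation=cv2.INTER_CUBIC)
cv2.imwrite('pics/comp7.png',np.vstack([np.hstack([c(s,160,115,120,90),c(t,130,185,100,75)]),np.hstack([c(s,200,195,200,150),c(t,230,110,200,150)])]))
E
```

```text
t: 13.15
tcp_pos: [0.5206, 0.2486, 0.1552]
ee_rot: [180.0, 0.0, 10.0]
force: [-0.1, 0.0, 0.6]
opening: 0.499
t: 13.95
tcp_pos: [0.5032, 0.3479, 0.3172]
ee_rot: [-179.9, -0.1, 9.9]
force: [0.8, -0.2, 0.4]
opening: 0.498
t: 14.65
tcp_pos: [0.3712, 0.5171, 0.3157]
ee_rot: [180.0, -0.0, 10.1]
force: [1.2, -0.4, 0.3]
opening: 0.499
```

View pics/comp7.png

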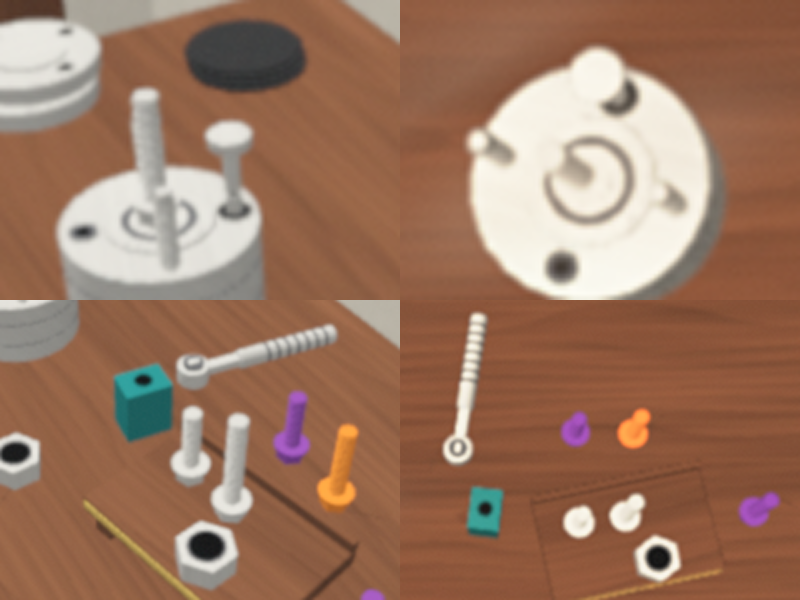

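Run:
```python
from h import *
s=load('side7');t=load('top7');a=load('top2')
print(tri((s,160+145/3.333,115+96/3.333),(t,130+163/4,185+151/4)))
p=np.array([.521,.2487]); 
print('pred top',(proj(s,[*p,.208])-[160,115])*3.333,(proj(t,[*p,.208])-[130,185])*4+[400,0],'washer',(proj(t,[*p,.113])-[130,185])*4+[400,0])
print(tri((s,160+228.5/3.333,115+131/3.333),(t,130+198/4,185+75/4)))
d=cv2.absdiff(load('top0')['image'],t['image'])
g=cv2.normalize(cv2.convertScaleAbs(t['image'][205:250,155:200],alpha=1),None,0,255,cv2.NORM_MINMAX)
g=((t['image'][205:250,155:200].astype(float)-170)*3).clip(0,255).astype('uint8')
cv2.imwrite('pics/z.png',np.hstack([cv2.resize(g,(400,400),interpolation=cv2.INTER_CUBIC),cv2.resize((d[205:250,155:200]*4.).clip(0,255).astype('uint8'),(400,400),interpolation=cv2.INTER_CUBIC)]))
```

```text
(array([0.52021418, 0.24150281, 0.21104821]), [np.float64(0.0023352859304234933), np.float64(0.0023352859304236135)])
pred top [145.42790784  94.64939439] [551.5057761  154.26691655] washer [582.83755565 175.57045347]
(array([0.5800774 , 0.22874669, 0.16656468]), [np.float64(5.273532706003197e-05), np.float64(5.273532706028966e-05)])
```

View pics/z.png

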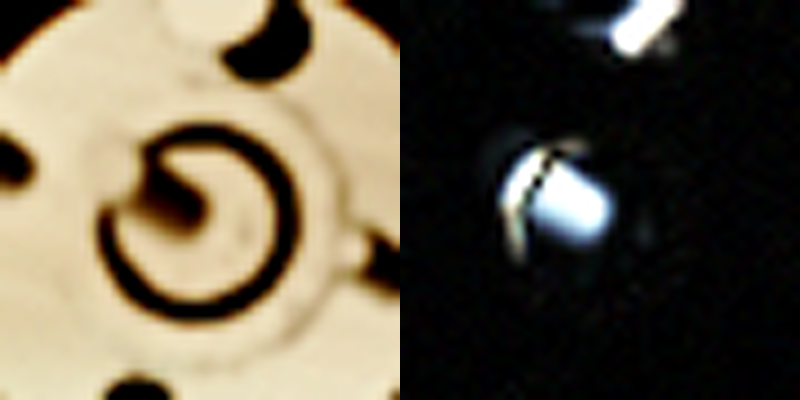

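The enhanced top view shows the shank running from top (168.3,224.1) to foot (≈175.6,229.3). For an upright bolt at the centre I predicted (167.9,223.6) and (175.7,228.9), so it is standing and centred. The other two bolts, nuts, block and ratchet are unmoved, and the rod is at 0.166. Handing in.

```bash
python3 -c "
from rig import ctrl
print(ctrl.job_done())"
```

```text
the job is handed in; nothing more can be done
None
```

The hole takes the **medium** bolt. It now stands on its head in the middle of the flange's raised face, and I handed the job in at about 15 s.

- **Reading the rod:** it bottomed with the knob top at about z = 0.164–0.166, about 75 mm above the hole mouth. I pressed to 74 N before backing off, and the rod was left down. I told the reading from the knob height and the force rise; the grooves themselves were too small to read in the pictures.
- **Bolt placement:** the top and foot of the shank lie within about a pixel (2–3 mm) of where an upright bolt at the centre would appear in the top view. Triangulating the bolt's top from my first, rougher pixel pick came out 7 mm off in y, because it was white on white. I trusted the contrast-enhanced view instead.
- **Everything else:** the short and long bolts, both nuts, the block and the ratchet look unmoved in the last pictures, and the gripper was clear of everything.

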